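Zero the testing machine under its push-latch flap

TASK

The zero key of the testing machine's controller sits under the blue flap. Press the flap to pop it open, press the green key inside fully down, then press the flap shut again so that it latches flush, and take your hand away. Use only fingertip presses: leave the yellow key, the red stop button and the loose things alone.

Things in the scene. Friction and masses are not known exactly. Their poses are not given: they have to be found in the camera images.
- controller: White controller box fixed to the bench, 270 x 200 mm, flat deck 75 mm above it. Origin on the bench under the middle of the flap's well; z up. Box: x -95 to +175 mm, y -100 to +100 mm. Well under the flap: x -67 to +67, y -67 to +63 mm, floor at height 30 mm. Red stop button with yellow base, 36 mm wide, top 17 mm above the deck, at x +125, y +30 mm.
- flap (a joint): Angle (rad) of the sky-blue flap, 130 mm along its hinge, 123 mm from hinge to free edge, 5 mm thick. 0 = latched shut, flush with the deck; 1.4 = fully open, nearly upright, swung up and towards the controller's +y side, where the hinge is; -0.055 = pressed in to its firm stop. When not latched a spring swings it open and holds it at 1.4; it never stays part way.
- flap_pad (a point): Point on the flap's outer face in the middle of its white press pad (60 x 22 mm), 105 mm from the hinge; moves with the flap. Its y axis lies in the flap and points from free edge to hinge, its z axis out of the outer face.
- flap_hinge (a point): Middle of the flap's hinge line, at deck height (fixed; axes as the controller: x along the hinge, y away from the flap). A grey latch receiver (40 mm in x, 16 mm in y, top 15 mm below the deck) stands in the well at the middle of the free-edge side; a thin steel latch pin hangs 32 mm below the flap there.
- zero_top (a point): Middle of the top face of the green zero key, 26 mm wide, in a 42 mm wide round housing on the well floor; its top lies 23 mm below the deck. Which of the two places in the well it has (32 mm to either side of the middle) varies.
- zero (a joint): Travel of the green key in m: 0 = up, 0.006 = fully down; takes 5 N, springs back.
- back_top (a point): Middle of the top face of the yellow key beside the green one, same form, 64 mm from it; not to be pressed.
- back (a joint): Travel of the yellow key in m, 0 = up, 0.006 = fully down.
- stop (a joint): Travel of the red stop button in m, 0 = up, 0.005 = fully down; not to be pressed.
- weight: Loose steel calibration weight with a knob, 48 mm wide, 66 mm high, 0.5 kg, origin at the centre of its underside; bystander.
- lens: Loose black camera lens standing upright, 54 mm wide, 67 mm high, origin at the centre of its underside; bystander.
- specimen: Loose flat aluminium test specimen, dog-bone shaped, 125 x 22 x 6 mm along its x, origin at the centre of its underside; bystander.
- flap_edge (a point): Middle of the flap's free edge, 124 mm from the hinge, at the outer face. Push-push latch: from shut, press the pad at least 4.5 mm below flush (the stop is at 6 mm) and let go: it springs open. From open, push the outer face round and down to the same depth below flush and let go: it comes back to flush and stays. Each further press toggles it. Takes 2 to 6 N at the pad.

How it is judged:
On the way, in this order (a step that is already met when the one before it is completed fails the run):
1. the flap has popped open (value of joint flap above 1.2 rad and value of joint zero below 0.002 m), for 0.2 s.
2. the green key is pressed fully down under the open flap (value of joint zero above 0.0048 m and value of joint flap above 0.5 rad), for 0.05 s.
3. the flap is latched shut, with nothing touching it (value of joint flap between -0.02 and 0.02 rad and contact force between each of the arm, the fingers and controller below 0.1 N), for 0.3 s.
At the end, for the whole second after the job is handed in: The flap is latched flush (within 0.02 rad of 0) and at rest by itself, after it was popped open and the green key was pressed at least 4.8 mm of its 6 mm under the open flap; the green key is up again (value of joint flap between -0.02 and 0.02 rad and value of joint zero below 0.0015 m and velocity of joint flap below 0.05 rad/s); the robot touches nothing.
It fails at once if the yellow key is pressed (more than 2 mm) (value of joint back above 0.002 m).
It fails at once if the red stop button is pressed (more than 2 mm) (value of joint stop above 0.002 m).
It fails at once if the weight is lifted, carried or pushed away (more than 15 mm) (distance of weight from where it was at the start of the episode above 0.015 m).
It fails at once if the lens is lifted, carried or pushed away (more than 15 mm) (distance of lens from where it was at the start of the episode above 0.015 m).
It fails at once if the specimen is lifted, carried or pushed away (more than 15 mm) (distance of specimen from where it was at the start of the episode above 0.015 m).
It also fails if it takes over 58 s, if anything falls off the work surface, if the arm or the gripper's body presses on something with over 40 N, if the wrist force passes 120 N, or if a joint passes its speed limit or range.

ROBOT

A 6-joint arm with a two-finger parallel gripper is mounted at the origin on the work surface. World frame = base frame: x ahead of the robot, y to its left, z up, the work surface at z = 0. Lengths are in m, angles in rad, forces in N, time in s.
With the tool pointing down it reaches from about 0.375 to 0.925 m from the base axis. Payload 5.7 kg.
Tool frame: the origin (TCP) lies midway between the tips of the shut fingers; the grasp point (between the pads) lies 19 mm behind it; z points along the fingers, y is the line along which they close (so a half turn about z gives the same grasp; the last joint's range is limited). The gripper opens to 88 mm and grips with 3 to 60 N. Pads are 20 mm wide; open, the fingers measure 115 mm over their backs; the gripper's body (75 mm by 178 mm) begins 61 mm behind the grasp point.
Start: joints at [-1.297, 0.359, 1.51, -0, 1.272, -0.115], TCP at [0.227, -0.555, 0.223] pointing down, gripper open.
Joint ranges: [-2.97, 2.97], [-1.01, 2.36], [0.21, 2.38], [-0.96, 4.11], [0.2, 2.71], [-2.98, 2.98]. Speed limits (rad/s): [2.39, 2.39, 3.14, 3.14, 3.14, 3.14].

INTERFACE

Orientations are given as a unit quaternion [x, y, z, w].
In Python, from bench import move_ptp, servo_line, goto_joints, move_gripper, sleep, inverse_kinematics, capture, PlanningError, close_job, spot_in, silhouettes, current_clock, current_joint_pos, current_qvel, current_joint_torque, current_position, current_orientation, current_force, current_torque, current_finger_gap, current_grip_force gives the robot as it stands. Calls block until the motion is done:
- move_ptp(position, orientation): joint-space move of the TCP to a pose.
- servo_line(position, orientation=None, rate=0.15, contact_N=None): straight line of the TCP; orientation=None keeps the orientation; rate is the mean speed in m/s. With contact_N (N) it stops when the force on the tool has changed by that much, and returns True; else False.
- goto_joints(angles): joint-space move.
- move_gripper(opening): finger opening in m; the grip force is fixed at half the most; returns when the fingers have stopped.
- sleep(seconds).
- inverse_kinematics(position, orientation): joint angles nearest the present ones, or None.
- capture(name): name is "scene" or "top" or "wrist"; returns a dict with "image" (384x512x3 uint8, blue, green, red), "range_z" (384x512 float32, m along the optical axis (not along the pixel's ray), 0 where there is no reading), "intrinsics" (3x3 intrinsics, pixels), "R" (3x3) and "t" (3): a world point X has camera coordinates R X + t. Camera axes: x right, y down, z forward; pixel columns grow to the right and rows downward; lengths in m; the calibration is good to about 2 mm. A picture is of the moment at which its call begins.
A pose or a line that the arm cannot do raises PlanningError and nothing moves.
- close_job(): hands the job in; it is judged then, once.
Trained networks look in the newest picture that a camera, given by its name, has taken for a name from the list of things; names that differ only in an ending like _2 or _b are one class to them, and where a whole thing is asked for, a point or a joint stands for the part that bears it (a point fixed in the world has none). Each returns a list of dicts, best first, with "conf" (0 to 1); they miss things now and then, are a little off and sometimes report something else, mostly with a low value. They report only what shows in the picture. A call takes as long as a camera call.
- spot_in(camera, query): "xy" ([column, row] in pixels, amid what is visible of it).
- silhouettes(camera, query): "region" (384x512 bool, what is visible of it) and "xy" ([column, row] in pixels, amid what is visible of it).
Readings, each from a call of its own:
- current_clock(): time.
- current_joint_pos(): joint angles.
- current_qvel(): joint speeds.
- current_joint_torque(): joint torques, N m.
- current_position(): TCP position.
- current_orientation(): TCP orientation.
- current_force(): force on the tool from outside, world axes, zero at the start.
- current_torque(): the same for the moment, N m.
- current_finger_gap(): finger opening in m.
- current_grip_force(): force on a finger pad.
Only numpy, scipy, OpenCV 4.12 (cv2) and the standard library are available. Lean on these libraries where they do the work, as an engineer would, in place of code of your own. Each camera call takes 0.05 s, during which the arm holds its last target. There are 200 camera calls.

## Working session

There is one attempt and no reset: what is moved stays moved. The work goes in short steps, each a Python script; the robot and the scene stay as the last script left them, time stands still between calls to the robot, and variables do not carry over. Pictures are saved under pics/ and viewed, at most 10 in all, crops included, and the job is handed in when it is done.

```bash
ls; mkdir -p pics; cat > h.py <<'E'
import numpy as np, cv2
from bench import *
def px2w(c,uv,r=2,z=None):
    u,v=int(round(uv[0])),int(round(uv[1]))
    K,R,t=c["intrinsics"],c["R"],c["t"]
    ray=np.linalg.inv(K)@[uv[0],uv[1],1]
    if z is None:
        p=c["range_z"][max(0,v-r):v+r+1,max(0,u-r):u+r+1]; p=p[p>0]
        return R.T@(ray*np.median(p)-t)
    o=-R.T@t; d=R.T@ray
    return o+d*(z-o[2])/d[2]
def region_pts(c,m):
    v,u=np.nonzero(m&(c["range_z"]>0)); z=c["range_z"][v,u]
    P=np.linalg.inv(c["intrinsics"])@np.vstack([u*z,v*z,z])
    return (c["R"].T@(P-np.array(c["t"])[:,None])).T
E
python3 - <<'E'
from h import *
for n in("top","scene"):
    c=capture(n); cv2.imwrite(f"pics/{n}0.png",c["image"])
    for q in("controller","flap","flap_pad","stop","weight","lens","specimen"):
        for d in spot_in(n,q)[:2]:
            print(n,q,round(d["conf"],2),np.round(d["xy"]),np.round(px2w(c,d["xy"]),3))
    for d in silhouettes(n,"flap")[:1]:
        P=region_pts(c,d["region"]); print("flap",P.mean(0),np.median(P[:,2]),cv2.minAreaRect((P[:,:2]*1000).astype(np.float32)))
print(current_orientation(),current_clock())
E
```

```text
pics
top controller 0.77 [329. 215.] [ 0.552 -0.092  0.076]
top flap 0.6 [325. 234.] [ 0.515 -0.085  0.076]
top flap_pad 0.87 [328. 232.] [ 0.519 -0.092  0.076]
top stop 0.49 [326. 162.] [ 0.649 -0.082  0.096]
top weight 0.8 [404. 276.] [ 0.447 -0.243  0.047]
top lens 0.96 [425. 208.] [ 0.576 -0.277  0.068]
flap [ 0.51642448 -0.08777152  0.07607094] 0.07606761936855277 ((517.9733276367188, -87.9073715209961), (126.98146057128906, 130.18896484375), 79.33844757080078)
scene controller 0.78 [201. 262.] [ 0.586 -0.135  0.075]
scene controller 0.33 [ 81. 304.] [ 0.453 -0.265  0.042]
scene flap 0.73 [181. 231.] [ 0.521 -0.093  0.074]
scene flap 0.57 [272. 209.] [ 0.603  0.105 -0.   ]
scene flap_pad 0.97 [178. 232.] [ 0.517 -0.096  0.075]
scene stop 0.79 [249. 246.] [ 0.646 -0.088  0.095]
scene weight 0.71 [ 84. 305.] [ 0.457 -0.264  0.042]
scene lens 0.68 [141. 354.] [ 0.592 -0.302  0.065]
scene specimen 0.73 [268. 208.] [ 0.594  0.105 -0.001]
flap [ 0.51958057 -0.09553658  0.07409958] 0.07427151183619765 ((516.2655029296875, -89.21995544433594), (130.2020721435547, 138.87615966796875), 78.12812042236328)
[ 9.81166024e-01  1.93166333e-01 -2.22571567e-06 -2.24976601e-05] 0.9
```

```bash
python3 -c "
import cv2
a=cv2.imread('pics/top0.png')[100:330,200:500];b=cv2.imread('pics/scene0.png')[120:384,20:370]
a=cv2.resize(a,(400,307),interpolation=2);b=cv2.resize(b,(398,300),interpolation=2)
cv2.imwrite('pics/c0.png',cv2.hconcat([a[:300],b]))"
```

```text
(no output)
```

View pics/c0.png

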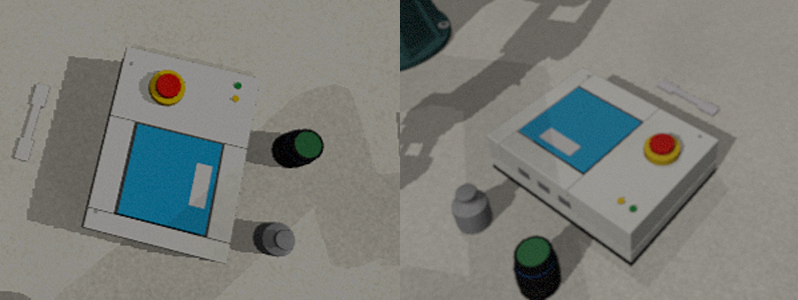

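The top view (left) shows the controller with its flap shut. The white pad is on the -y side at about (350,239) in full-picture pixels, and the stop button is at (326,162). The lens and weight stand to the right of the box and the specimen lies to the left. Controller yaw is about -11° and its origin is near (0.517,-0.088). Next I'll press the pad to pop the flap open.

```bash
cat >> h.py <<'E'
YAW=np.radians(-11.2); O=np.array([0.517,-0.0885,0]); DECK=0.075
RC=np.array([[np.cos(YAW),-np.sin(YAW),0],[np.sin(YAW),np.cos(YAW),0],[0,0,1]])
def W(x,y,h): return O+RC@np.array([x,y,DECK+h])/1 if False else O+RC@np.array([x,y,0])+[0,0,DECK+h]
def C(p): return RC.T@(np.array(p)-O)-[0,0,DECK]
from scipy.spatial.transform import Rotation as Ro
def Q(tilt=0): # tool y along controller x; tilt>0: body leans to controller -y
    M=np.array([RC[:,1],RC[:,0],[0,0,-1]]).T
    return (Ro.from_rotvec(RC[:,0]*np.radians(tilt))*Ro.from_matrix(M)).as_quat()
E
python3 - <<'E'
from h import *
move_gripper(0)
move_ptp(W(0,-43,.09),Q()); print(current_joint_pos())
servo_line(W(0,-43,.01))
print(servo_line(W(0,-43,-.012),rate=0.02,contact_N=12),C(current_position()),current_force())
servo_line(W(0,-85,.012),rate=0.25); servo_line(W(0,-130,.13),rate=.3)
sleep(.5)
c=capture("top"); cv2.imwrite("pics/top1.png",c["image"]); 
for q in("zero_top","back_top"):
    for d in spot_in("top",q)[:2]: print(q,d["conf"],d["xy"],C(px2w(c,d["xy"])))
c=capture("wrist"); cv2.imwrite("pics/w1.png",c["image"]); 
for q in("zero_top","back_top","flap"):
    for d in spot_in("wrist",q)[:2]: print(q,d["conf"],d["xy"],C(px2w(c,d["xy"])))
a=cv2.imread('pics/top1.png')[100:330,200:500];a=cv2.resize(a,(400,307),interpolation=2)
cv2.imwrite('pics/c1.png',cv2.hconcat([a[:300],cv2.resize(c["image"],(400,300))]))
print(current_clock())
E
```

```text
Traceback (most recent call last):
bench.PlanningError: the arm cannot take that pose within its joint ranges
```

```bash
python3 - <<'E'
from h import *
print(W(0,-43,.09),current_finger_gap())
for tilt in(-30,-15,0,15,30):
  for flip in(0,1):
    q=(Ro.from_quat(Q(tilt))*Ro.from_euler('z',180*flip,degrees=True)).as_quat()
    for (y,h) in((-43,.2),(-43,.09),(-43,.01),(0,-.025),(60,.1)):
        j=inverse_kinematics(W(0,y,h),q); print(tilt,flip,y,h,None if j is None else np.round(j,2))
E
```

```text
[ -7.8350771  -42.26957168   0.165     ] 0.0004029835436582854
-30 0 -43 0.2 None
-30 0 -43 0.09 None
-30 0 -43 0.01 None
-30 0 0 -0.025 [ 0.05  0.59  1.79 -0.62  0.99  0.65]
-30 0 60 0.1 None
-30 1 -43 0.2 None
-30 1 -43 0.09 None
-30 1 -43 0.01 None
-30 1 0 -0.025 [ 0.05  0.59  1.79 -0.62  0.99 -2.49]
-30 1 60 0.1 None
-15 0 -43 0.2 None
-15 0 -43 0.09 None
-15 0 -43 0.01 None
-15 0 0 -0.025 [-0.11  0.51  1.83 -0.35  0.86  0.32]
-15 0 60 0.1 None
-15 1 -43 0.2 None
-15 1 -43 0.09 None
-15 1 -43 0.01 None
-15 1 0 -0.025 [-0.11  0.51  1.83 -0.35  0.86 -2.82]
-15 1 60 0.1 None
0 0 -43 0.2 None
0 0 -43 0.09 None
0 0 -43 0.01 None
0 0 0 -0.025 [-0.3   0.48  1.85 -0.    0.82 -0.11]
0 0 60 0.1 None
0 1 -43 0.2 None
0 1 -43 0.09 None
0 1 -43 0.01 None
0 1 0 -0.025 None
0 1 60 0.1 None
15 0 -43 0.2 None
15 0 -43 0.09 None
15 0 -43 0.01 None
15 0 0 -0.025 [-0.49  0.5   1.84  0.32  0.9  -0.51]
15 0 60 0.1 None
15 1 -43 0.2 None
15 1 -43 0.09 None
15 1 -43 0.01 None
15 1 0 -0.025 [-0.49  0.5   1.84  0.32  0.9   2.64]
15 1 60 0.1 None
30 0 -43 0.2 None
30 0 -43 0.09 None
30 0 -43 0.01 None
30 0 0 -0.025 [-0.65  0.59  1.81  0.54  1.06 -0.8 ]
30 0 60 0.1 None
30 1 -43 0.2 None
30 1 -43 0.09 None
30 1 -43 0.01 None
30 1 0 -0.025 [-0.65  0.59  1.81  0.54  1.06  2.34]
30 1 60 0.1 None
```

Millimetres were mixed with metres in x and y. I'll make the helper take mm throughout.

```bash
python3 - <<'E'
import re
s=open('h.py').read()
s=re.sub(r"def W.*\ndef C.*\n","def W(x,y,h): return O+[0,0,DECK]+RC@np.array([x,y,h])/1000  # controller mm, h over deck\ndef C(p): return np.round(1000*(RC.T@(np.array(p)-O-[0,0,DECK])),1)\n",s)
open('h.py','w').write(s)
E
python3 - <<'E'
from h import *
move_ptp(W(0,-43,90),Q()); print(np.round(current_joint_pos(),2))
servo_line(W(0,-43,10))
print(servo_line(W(0,-43,-12),rate=0.02,contact_N=12),C(current_position()),current_force())
servo_line(W(0,-85,12),rate=0.25); servo_line(W(0,-130,130),rate=.3)
sleep(.5)
c=capture("top"); cv2.imwrite("pics/top1.png",c["image"]); 
for q in("zero_top","back_top"):
    for d in spot_in("top",q)[:2]: print(q,d["conf"],d["xy"],C(px2w(c,d["xy"])))
c=capture("wrist"); cv2.imwrite("pics/w1.png",c["image"]); 
for q in("zero_top","back_top","flap"):
    for d in spot_in("wrist",q)[:2]: print(q,d["conf"],d["xy"],C(px2w(c,d["xy"])))
a=cv2.imread('pics/top1.png')[100:330,200:500];a=cv2.resize(a,(400,307),interpolation=2)
cv2.imwrite('pics/c1.png',cv2.hconcat([a[:300],cv2.resize(c["image"],(400,300))]))
print(current_clock())
E
```

```text
[-0.38  0.31  1.74 -0.    1.09 -0.19]
True [  0.3 -42.9  -5.1] [-1.61357503  1.33579115  8.8267371 ]
zero_top 0.54 [305.1, 222.1] [ 0.2 49.9 67.1]
zero_top 0.41 [336.6, 219.2] [ 34.6 -17.2 -23.2]
back_top 0.72 [329.0, 251.2] [-29.1 -15.9 -22.9]
zero_top 0.97 [282.9, 80.8] [ 31.7 -22.  -24.5]
zero_top 0.6 [225.5, 84.3] [-30.  -25.5 -24.2]
back_top 0.63 [223.9, 81.6] [-31.7 -22.8 -24.5]
7.3167
```

View pics/c1.png

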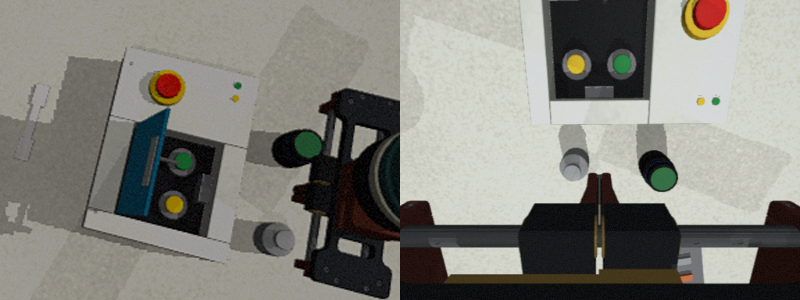

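The flap is open. The wrist view shows green at controller (+32,-20), yellow at (-32,-20), and the latch pin pointing over the well. I'll press green with the hand tilted away from the flap and pin.

```bash
python3 - <<'E'
from h import *
q=Q(18)
servo_line(W(32,-80,80),q,rate=.2); servo_line(W(32,-16,0),rate=.2)
f0=np.array(current_force())
print(servo_line(W(32,-16,-30),rate=0.03,contact_N=14),C(current_position()),current_force()-f0)
sleep(.2); print(C(current_position()),current_force()-f0)
servo_line(W(32,-17,5),rate=.15); servo_line(W(32,-100,90),rate=.25)
c=capture("scene"); cv2.imwrite("pics/s2.png",c["image"][100:330,40:360])
print(current_clock())
E
```

```text
True [ 32.  -16.1 -26.1] [-2.42217383  0.11424662  9.41766388]
[ 32.  -16.1 -26.1] [-2.70579716 -0.62762152  9.62972768]
10.5833
```

To be sure it was a full stroke, I'll press once more and log force against depth.

```bash
python3 - <<'E'
from h import *
servo_line(W(32,-16,-14),rate=.2)
f0=np.array(current_force())
for h in np.arange(-18,-30,-1.):
    r=servo_line(W(32,-16,h),rate=.03); f=(current_force()-f0)[2]; print(C(current_position())[2],round(f,1))
    if f>22: break
sleep(.1)
servo_line(W(32,-17,5),rate=.15); servo_line(W(32,-100,90),rate=.25)
c=capture("scene"); cv2.imwrite("pics/s2.png",c["image"][100:330,40:360])
print(current_clock())
E
```

```text
-17.6 0.1
-18.9 0.8
-19.9 2.5
-21.0 3.2
-22.0 3.6
-23.0 4.2
-24.0 4.5
-25.0 4.0
-25.9 5.9
-26.2 12.5
-26.5 20.2
-26.7 27.4
15.5833
```

View pics/s2.png

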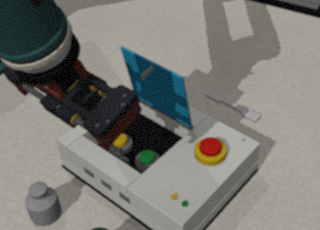

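The log shows a full 6 mm stroke at about 4 N, then a hard stop. The picture shows the flap upright and both keys up. Now I'll sweep the flap shut from behind along its arc.

```bash
python3 - <<'E'
from h import *
q=Q(0)
servo_line(W(0,-90,165),q,rate=.25); servo_line(W(0,90,165),rate=.3); servo_line(W(0,90,104),rate=.2)
f0=np.array(current_force()); r=108
for th in np.r_[1.38,np.arange(1.25,.1,-.15),.08]:
    servo_line(W(0,72-r*np.cos(th),r*np.sin(th)),rate=.15)
    print(round(th,2),C(current_position()),np.round(current_force()-f0,1))
print(servo_line(W(0,72-r,-12),rate=.02,contact_N=16),C(current_position()),current_force()-f0)
servo_line(W(0,72-r,60),rate=.2); servo_line(W(0,-60,150),rate=.3)
sleep(.4)
c=capture("scene"); cv2.imwrite("pics/s3.png",c["image"][100:330,40:360])
c=capture("top")
for d in silhouettes("top","flap")[:1]:
    P=region_pts(c,d["region"]); print("flap z",d["conf"],np.percentile(P[:,2],[2,50,98]),C(P.mean(0)))
print(current_clock())
E
```

```text
1.38 [  1.1  51.4 107.3] [ 0.4  0.7 -0.3]
1.25 [  0.2  38.3 102.7] [0.6 1.1 0.1]
1.1 [-0.2 23.3 96.1] [0.3 0.3 0.6]
0.95 [-0.3  9.4 87.7] [-1.2  0.9  0.1]
0.8 [-0.3 -3.1 77.4] [-0.3  1.6 -1.1]
0.65 [ -0.2 -13.8  65.4] [0.4 1.2 0.5]
0.5 [ -0.2 -22.6  51.8] [-1.4  1.1  1.4]
0.35 [ -0.2 -29.3  37.1] [-0.7  0.4  1.3]
0.2 [ -0.3 -33.7  21.6] [-0.4  1.   2.1]
0.08 [ -0.1 -35.5   8.9] [-0.7  0.4  1.8]
True [  0.  -35.7  -4.7] [-1.60916748  0.95232579  9.47006332]
flap z 0.95 [0.07270026 0.07597793 0.07873279] [-0.7  0.4  0.7]
22.1833
```

View pics/s3.png

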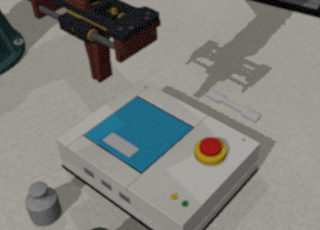

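The picture shows the flap flush, with the pad at about (120,145). Depth agrees: the flap is at deck level, and the hand is clear.

```bash
python3 -c "
from bench import *
print(close_job())"
```

```text
the job is handed in; nothing more can be done
None
```

The flap was popped open, the green key pressed through its full 6 mm, and the flap pressed shut; it looked flush in the last pictures with the hand clear, and I handed the job in at about 22 s without seeing the verdict.

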